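# Weigh a timber moisture sample on the bench beam balance

## Robot

A 6-joint arm with a two-finger parallel gripper is mounted at the origin on the work surface; the furniture and walls round the work are solid. World frame = base frame: x ahead of the robot, y to its left, z up, the work surface at z = 0. Lengths are in m, angles in rad, forces in N, time in s.
With the tool pointing down it reaches from about 0.3 to 0.875 m from the base axis. Payload 6.4 kg.
Tool frame: the origin (TCP) lies at the very end of the fingers, on their centre line; the grasp point (between the pads) lies behind it (r.hold_point_z is the z of the grasp point in the tool frame, in m); z points along the fingers, y is the line along which they close (so a half turn about z gives the same grasp; the last joint's range is limited). The gripper opens to 88 mm and grips with 3 to 60 N. Pads are 18 mm wide; open, the fingers measure 123 mm over their backs; the gripper's body (75 mm by 187 mm) begins 45 mm behind the grasp point.
Start: joints at [-1.531, 0.181, 1.607, -0, 1.354, -0.206], TCP at [0.14, -0.558, 0.239] pointing down, gripper open.
Joint ranges: [-2.99, 2.99], [-0.89, 2.07], [0.3, 2.58], [-1.14, 4.28], [0, 2.63], [-3.12, 3.12]. Speed limits (rad/s): [2.57, 2.57, 3.01, 3.14, 3.14, 3.14].

## Interface

Orientations are given as [roll, pitch, yaw] about the fixed x, y, z axes, in that order (R = Rz(yaw) Ry(pitch) Rx(roll)).
In Python, from rig import sensors, get_image, ticket, r gives the robot as it stands.
- The arm moves only by the tool play_rows, never from a script. Its argument "motion" is a list of rows, each a list of 2 entries, a list of its own where there are three numbers: the shift along the tool's x, y, z scaled (see below), then the turn about the tool's z scaled (see below). A call has 1 to 8 rows; each row is the pose to reach, as a shift and turn from the pose commanded when the call began, along the tool's axes at that moment, turning the shorter way round; what a row does not reach only later rows make up. The controller multiplies each number of a shift by 0.15 m and each number of a turn by 180 degrees. A row lasts 1/12 s, in which the tool goes at most 41.7 mm and 7.16 degrees, less where a joint would pass 70% of its speed; a pose out of reach is approached as far as the arm can. A call with a number of a shift or a turn outside -1 to 1 is refused whole. A call with a gripper value outside its range is refused whole. "grip" is the opening, from -1 (shut) to 1 (fully open), so that 0 is half open, set as the call begins (left out, the last holds). The fingers move at their own pace and stop on an object; the grip force is fixed at half the most. Time passes only in rows, so rows that repeat a pose let the fingers close. It gives the time, the measured TCP pose, the force, the opening and the grip force at its end, in the units of the state.
- sensors.get_obs(): the state, without advancing time (a new reading comes with each control period).
- get_image(name): name is "scene" or "top"; returns a dict with "pixels" (384x512x3 uint8, red, green, blue), "mtx" (3x3 intrinsics, pixels), "pose" (4x4, takes a point from camera to world coordinates). Camera axes: x right, y down, z forward; pixel columns grow to the right and rows downward; lengths in m; the calibration is good to about 2 mm. A picture is of the moment at which its call begins. There is no depth.
- ticket.sign_off(): hands the job in; it is judged then, once.
The state is a dict: "time_s": time; "joints": joint angles; "qd": joint speeds; "joint_efforts": joint torques, N m; "ee_pos": TCP position; "tcp_rot": TCP orientation; "contact_force": force on the tool from outside, world axes, zero at the start; "wrist_torque": the same for the moment, N m; "grip_width": finger opening in m; "gripper_force": force on a finger pad.
Only numpy, scipy, OpenCV 4.12 (cv2) and the standard library are available. Lean on these libraries where they do the work, as an engineer would, in place of code of your own. Each camera call takes 0.05 s, during which the arm holds its last target. There are 200 camera calls.

## Task

Weigh the moisture sample - the thicker, smaller one of the two loose offcuts - on the beam balance. Lay it flat in the middle of the pan and ease the pan down with it until the pan sits on its lower stop before you let go, so that the beam never bangs over; then slide the poise along the bar with a light touch, pressing nothing hard, until the beam, left to itself, comes to rest level with its pointer at the long index line. Leave the other loose things where they lie.

Things in the scene. Friction and masses are not known exactly. Their poses are not given: they have to be found in the camera images.
- sample: the moisture sample: a plain dark wooden block 48 x 75 x 30 mm (x, y, z), loose, lying flat; origin at the centre of its underside, y along its length. Its weight is not known beforehand (60 to 130 g)
- thin_offcut: the other loose offcut, paler, broader and thinner, 62 x 95 x 20 mm; origin at the centre of its underside. Not to be weighed, to be left alone
- tape: pocket tape measure standing on edge, 36 x 99 x 66 mm, loose; origin under its middle. To be left alone
- balance: bench beam balance, fixed to the worktop: grey cast foot about 0.45 m long and 116 mm deep, 22 mm high, a grey pillar with the main knife edge, a steel pan on the +y side, the graduated bar with its poise on the -y side, and an upright white index plate at the end of the bar. Origin on the worktop right under the main knife edge; y along the foot towards the pan, z up. Nothing of it but the index bracket (132 mm), the poise and the pan stands above 100 mm
- knife_edge (a point): the point about which the beam turns, 85 mm above the worktop. The knife edges are delicate: press on the balance with well under 15 N
- pan_floor (a point): centre of the upper face of the pan, a flat round steel dish 125 mm across inside with a round rim 4 mm high. It lies 100 mm to the +y side of the knife edge and 111 mm above the worktop when the beam is level; it rides 10 mm higher or lower at the beam's stops and always stays horizontal; the dish sits on a rubber cushion that gives about 1 mm for 3 N
- fin_top (a point): middle of the top of the dark upright fin on the poise, by which the poise is slid. The fin is 24 mm long along the bar, 10 mm thick across it and 24 mm high above its wider saddle (steel, 28 mm along the bar, 23 mm across); the bar itself is 6 mm thick and its top edge lies 32 mm below fin_top. It rises and sinks with the beam
- pointer (a point): tip of the dark pointer at the end of the bar, 280 mm from the knife edge on the -y side; the long black line of the index plate behind it is 85 mm above the worktop, with fine lines every 7.5 mm above and below it
- beam (a joint): tilt of the beam (rad): 0 level, positive with the pan down; rubber stops at -0.10 and +0.10. It lies near -0.10 with the pan empty, near +0.10 with the sample in the pan and the poise as found. Near balance 1 mm of poise travel changes the tilt by about 0.01 rad; it settles in about 1.5 s. It bangs over if the sample is let go with the pan up, or the poise left over 45 mm too far out
- poise (a joint): travel of the poise along the bar (m), 0 at the zero line 80 mm from the knife edge, growing away from the pan up to 0.145; a line every 10 mm. The poise (100 g) stays where it is left and takes about 1.2 N to slide. The beam is level with the empty pan at 0; each gram in the pan needs about 1 mm. While the poise is touched the beam does not swing freely
- tin: round green wax tin, 86 mm across, 30 mm high, loose; origin under its middle. To be left alone
Mind the look-alikes: they are no part of the job. Of the things shaped like the sample, the wooden one is meant.

How it is judged:
By the outcome, as a careful person would: the job done as asked, in the order asked, and still so for the second after the job is handed in, with the robot touching nothing.
It also fails if it takes over 72 s, if anything falls off the work surface, if the arm or the gripper's body presses on something with over 40 N, if the wrist force passes 120 N, or if a joint passes its speed limit or range.

## Working session

There is one attempt and no reset: what is moved stays moved. The work goes in short steps, Python scripts to look and compute and a tool call to move; the robot and the scene stay as the last step left them, time stands still between calls to the robot, and variables do not carry over. Pictures are saved under pics/ and viewed, at most 10 in all, crops included, and the job is handed in when it is done.

Besides the shell and the picture viewer there is one more tool, called after "Emit:" as name(argument=value, ...) on one line, values as JSON. play_rows: Moves the arm, as the interface text tells. Shifts and turns lie within -1 to 1; 1 stands for 0.15 m of shift or 180 degrees of turn. Its arguments: {"type":"object","properties":{"motion":{"type":"array","items":{"type":"array"}},"grip":{"type":"number"}},"required":["motion"]}

```bash
mkdir -p pics; ls; cat > h.py <<'E'
import numpy as np, cv2
from rig import sensors, get_image, ticket, r
def save(im,name,crop=None,k=1):
    p=im["pixels"][:,:,::-1]
    if crop: x0,y0,x1,y1=crop; p=p[y0:y1,x0:x1]
    if k!=1: p=cv2.resize(p,None,fx=k,fy=k,interpolation=cv2.INTER_CUBIC)
    cv2.imwrite("pics/"+name,p)
def ray(im,uv):
    d=np.linalg.inv(im["mtx"])@[uv[0],uv[1],1]; T=im["pose"]; return T[:3,3],T[:3,:3]@d
def onz(im,uv,z):
    o,d=ray(im,uv); return o+d*(z-o[2])/d[2]
def proj(im,p):
    T=np.linalg.inv(im["pose"]); c=T[:3,:3]@np.array(p)+T[:3,3]; q=im["mtx"]@c; return q[:2]/q[2]
def tri(a,ua,b,ub):
    o1,d1=ray(a,ua);o2,d2=ray(b,ub);d1/=np.linalg.norm(d1);d2/=np.linalg.norm(d2)
    s=np.linalg.lstsq(np.c_[d1,-d2],o2-o1,rcond=None)[0]
    p,q=o1+d1*s[0],o2+d2*s[1]; return (p+q)/2,np.linalg.norm(p-q)
E
python3 - <<'E'
from h import *
for n in("scene","top"):
    im=get_image(n); save(im,n+"1.png",None,1.5); print(n,im["mtx"].round(1).tolist(),im["pose"].round(3).tolist())
print(sensors.get_obs(), r.hold_point_z)
E
```

```text
pics
scene [[479.7, 0.0, 267.4], [0.0, 479.7, 198.3], [0.0, 0.0, 1.0]] [[0.903, -0.278, 0.329, -0.07], [-0.43, -0.607, 0.668, -1.323], [0.014, -0.744, -0.668, 1.194], [0.0, 0.0, 0.0, 1.0]]
top [[364.0, 0.0, 258.1], [0.0, 364.0, 184.5], [0.0, 0.0, 1.0]] [[0.021, -0.991, 0.132, 0.308], [-1.0, -0.023, -0.013, -0.226], [0.016, -0.132, -0.991, 1.399], [0.0, 0.0, 0.0, 1.0]]
{'time_s': 0.1, 'joints': array([-1.53126540e+00,  1.81450788e-01,  1.60787578e+00, -1.03818089e-05,
        1.35376293e+00, -2.06324447e-01]), 'qd': array([-2.55125717e-04, -7.50412331e-04, -3.26987930e-03, -6.11940510e-05,
       -1.34995160e-03, -2.87842201e-04]), 'joint_efforts': array([ 4.46145282e-05, -4.34818840e+01, -3.42698085e+01,  7.03133619e-02,
        3.39856662e-02, -3.73673981e-05]), 'ee_pos': array([ 0.13992875, -0.55724292,  0.23792476]), 'tcp_rot': array([-3.14012548e+00, -2.96729000e-04,  2.45857401e-01]), 'contact_force': array([-0.33085843, -0.51412551,  0.23856061]), 'wrist_torque': array([ 0.02014224, -0.01079706, -0.07711222]), 'gripper_force': 0.0, 'grip_width': 0.08804596437394001} -0.0187
```

View pics/scene1.png

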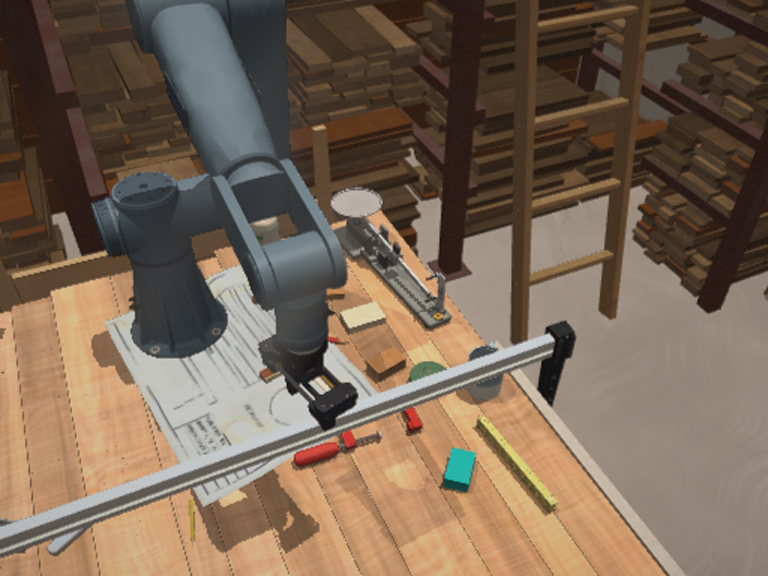

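View pics/top1.png

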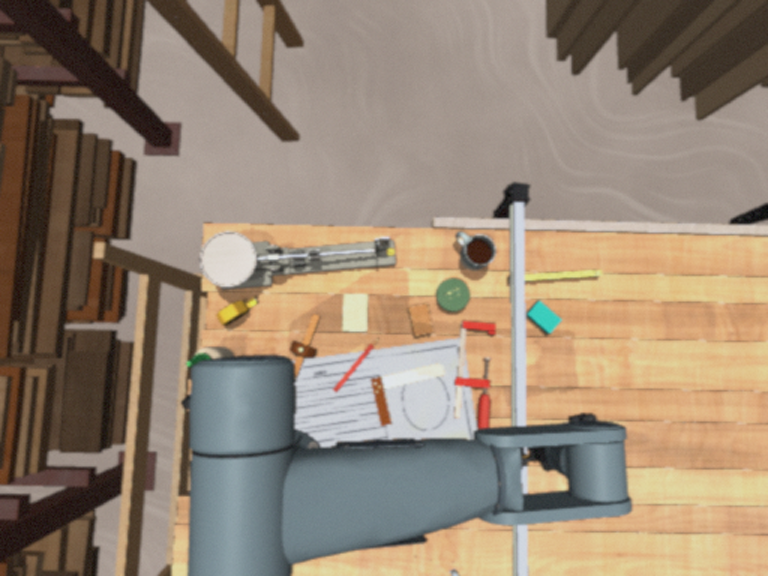

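The dark brown block is at scene (385,362) and top (420,320). The pale thin offcut is at scene (362,317) and top (355,312), and a teal look-alike is at scene (460,468) and top (543,316). I choose the brown wooden one. A rail crosses near the gripper, so I'll measure that along with the rest.

```bash
cat > m.py <<'E'
from h import *
s=get_image("scene");t=get_image("top")
np.save("s.npy",s,allow_pickle=True);np.save("t.npy",t,allow_pickle=True)
# sample colour mask in top, around (280,213)
def blob(im,c,win,tol):
    p=cv2.cvtColor(im["pixels"],cv2.COLOR_RGB2LAB).astype(int); ref=p[c[1]-2:c[1]+3,c[0]-2:c[0]+3].mean((0,1))
    m=(np.abs(p-ref).max(2)<tol).astype(np.uint8); x0,y0,x1,y1=win; k=np.zeros_like(m);k[y0:y1,x0:x1]=m[y0:y1,x0:x1]
    n,l,st,_=cv2.connectedComponentsWithStats(k); i=l[c[1],c[0]]
    ct=max(cv2.findContours((l==i).astype(np.uint8),0,2)[0],key=cv2.contourArea); return cv2.minAreaRect(ct),st[i]
rr,st=blob(t,(281,214),(262,195,298,230),18); print(rr,st)
b=cv2.boxPoints(rr); w=np.array([onz(t,q,.03) for q in b]); print(w.round(3), w.mean(0).round(3), np.linalg.norm(np.diff(w,axis=0),axis=1))
# rail ends by two views (black post top)
print("post",tri(s,(561/1.5,328/1.5),t,(516/1.5,187/1.5)))
print("tin",tri(s,(428/1.5,370/1.5),t,(453/1.5,295/1.5)))
print("pan",tri(s,(357/1.5,203/1.5),t,(229/1.5,260/1.5)))
print("rail low edge pts top->z", [onz(t,(518/1.5,v/1.5),z).round(3).tolist() for v in(230,400) for z in(.2,.3)])
a=cv2.resize(t["pixels"][130:250,125:345],None,fx=3.6,fy=3.6,interpolation=2)[:,:,::-1]; cv2.imwrite("pics/top_c.png",a)
a=cv2.resize(s["pixels"][120:280,210:410],None,fx=3.7,fy=3.7,interpolation=2)[:,:,::-1]; cv2.imwrite("pics/sc_c.png",a)
E
python3 m.py
```

```text
((279.2694396972656, 212.5439453125), (32.30083465576172, 35.691524505615234), 87.95458984375) [262 196  36  34 853]
[[ 0.443 -0.256  0.03 ]
 [ 0.451 -0.391  0.03 ]
 [ 0.33  -0.396  0.03 ]
 [ 0.322 -0.263  0.03 ]] [ 0.387 -0.326  0.03 ] [0.1351677  0.12138036 0.133603  ]
post (array([ 0.68217967, -0.53289259,  0.18655332]), np.float64(0.0057972927789689994))
tin (array([ 0.44711849, -0.409687  ,  0.04565298]), np.float64(0.0011068060652566806))
pan (array([0.51090299, 0.13016833, 0.12167008]), np.float64(0.0027365317445600355))
rail low edge pts top->z [[0.581, -0.534, 0.2], [0.558, -0.509, 0.3], [0.206, -0.53, 0.2], [0.215, -0.505, 0.3]]
```

View pics/top_c.png

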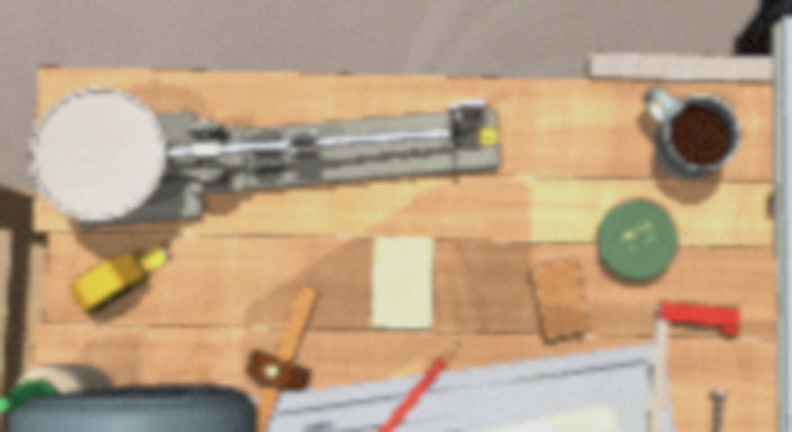

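View pics/sc_c.png

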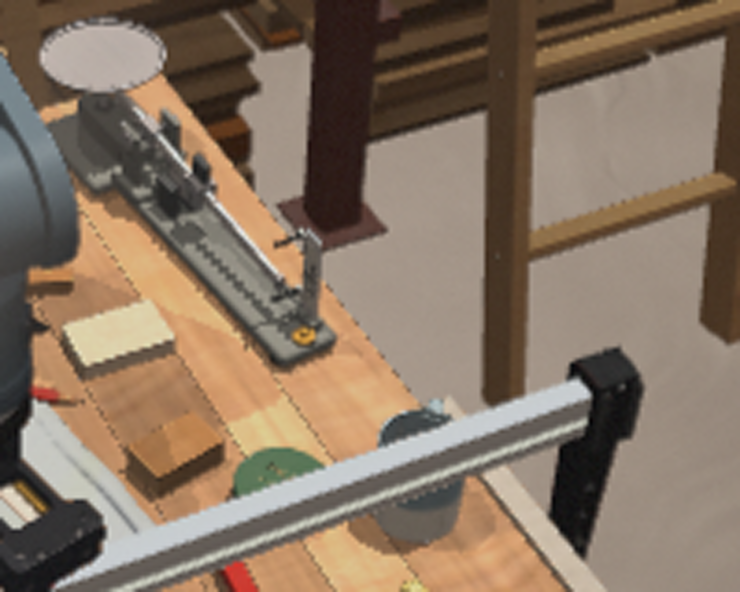

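The crop shows the brown block, thicker than the pale one and 48x75 by its corners at about (532,265), (578,260), (588,333) and (543,342). Next I'll compute its pose and the required moves.

```bash
python3 - <<'E'
from h import *
s=np.load("s.npy",allow_pickle=True).item();t=np.load("t.npy",allow_pickle=True).item()
c=np.array([(532,265),(578,260),(588,333),(543,342)])/3.6+[125,130]
w=np.array([onz(t,q,.03) for q in c]);print(w.round(3).tolist(),w.mean(0),np.linalg.norm(np.diff(w,axis=0),axis=1))
d=(w[0]+w[1]-w[2]-w[3])/2; print("long axis deg",np.degrees(np.arctan2(d[1],d[0])))
# scene top face corners in crop: 
c2=np.array([(128,452),(192,412),(224,447),(155,490)])/3.7+[210,120]
w2=np.array([onz(s,q,.03) for q in c2]);print(w2.round(3).tolist(),w2.mean(0))
pan=tri(s,np.array((103,55))/3.7+[210,120],t,np.array((100,153))/3.6+[125,130]);print("pan",pan)
# foot corners / axis
for n,q in dict(a=(500,168),b=(498,120),bolt=(488,136)).items(): print(n,onz(t,np.array(q)/3.6+[125,130],.022).round(3))
# dark pixels of the tin
print("tin",onz(t,np.array((638,240))/3.6+[125,130],.03))
from scipy.spatial.transform import Rotation as R
o=sensors.get_obs();print(R.from_euler('xyz',o['tcp_rot']).as_matrix().round(3))
E
```

```text
[[0.419, -0.301, 0.03], [0.426, -0.35, 0.03], [0.35, -0.361, 0.03], [0.339, -0.314, 0.03]] [ 0.3835678  -0.33144055  0.03      ] [0.04859404 0.07677311 0.0478697 ]
long axis deg 8.758950420198257
[[0.342, -0.323, 0.03], [0.415, -0.302, 0.03], [0.422, -0.354, 0.03], [0.345, -0.374, 0.03]] [ 0.3809679  -0.33844565  0.03      ]
pan (array([0.51194865, 0.12984962, 0.12395974]), np.float64(0.0005964686531846952))
a [ 0.523 -0.266  0.022]
b [ 0.574 -0.263  0.022]
bolt [ 0.557 -0.253  0.022]
tin [ 0.44821793 -0.41244816  0.03      ]
[[ 0.97   0.243 -0.   ]
 [ 0.243 -0.97   0.001]
 [ 0.    -0.001 -1.   ]]
```

Emit:
play_rows(motion=[[[0.2, -0.11, -0.05], 0], [[0.45, -0.24, -0.05], 0], [[0.7, -0.38, -0.05], 0], [[0.96, -0.52, -0.05], 0], [[0.96, -0.52, -0.05], 0]], grip=0.5)

```text
time_s: 0.62
ee_pos: [0.2644, -0.4426, 0.246]
tcp_rot: [-3.14, -0.002, 0.25]
contact_force: [-0.4, -0.0, -0.4]
grip_width: 0.0658
gripper_force: 0.0
```

Emit:
play_rows(motion=[[[0.2, -0.11, 0], 0.018], [[0.45, -0.24, 0.1], 0.018], [[0.7, -0.38, 0.3], 0.018], [[0.96, -0.52, 0.6], 0.018], [[0.96, -0.52, 0.7], 0.018], [[0.96, -0.52, 0.7], 0.018]])

```text
time_s: 1.12
ee_pos: [0.3809, -0.3309, 0.1355]
tcp_rot: [-3.133, 0.003, 0.192]
contact_force: [-0.5, 0.6, -1.1]
grip_width: 0.066
gripper_force: 0.0
```

```bash
python3 - <<'E'
from h import *
s=get_image("scene");t=get_image("top")
o=sensors.get_obs();print(o["ee_pos"],o["tcp_rot"],o["contact_force"],o["time_s"],o["grip_width"])
a=cv2.resize(s["pixels"][170:290,190:310],None,fx=4.8,fy=4.8,interpolation=2)
b=cv2.resize(s["pixels"][100:230,225:315],None,fx=4.4,fy=4.4,interpolation=2)[:570]
h=max(a.shape[0],b.shape[0]);f=lambda i:cv2.copyMakeBorder(i,0,h-i.shape[0],0,0,0)
p=np.hstack([f(a),f(b)]);p=p[:600,:1000];p=cv2.resize(p,None,fx=.8,fy=.8,interpolation=3);print(p.shape,a.shape,b.shape)
cv2.imwrite("pics/c3.png",p[:,:,::-1])
np.save("s3.npy",s,allow_pickle=True);np.save("t3.npy",t,allow_pickle=True)
E
```

```text
[ 0.38080734 -0.33494092  0.13955145] [-3.13788172e+00  2.08315894e-03  1.91441434e-01] [-0.3300266   0.05627669 -0.7598451 ] 1.2167 0.06623558800455412
(461, 778, 3) (576, 576, 3) (570, 396, 3)
```

View pics/c3.png

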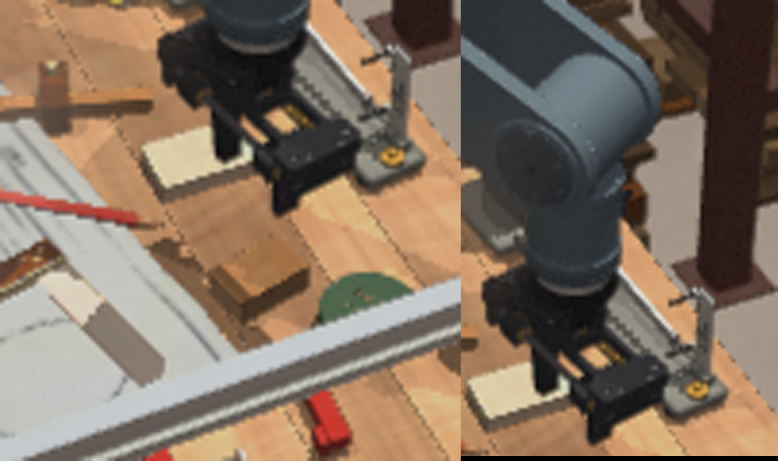

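The crop shows the gripper straight above the block (about (258,270)), the pale offcut and the tin clear of the fingers, and the finger line across the block's width. I'll descend.

Emit:
play_rows(motion=[[[0.007, 0, 0.22], 0], [[0.007, 0, 0.45], 0], [[0.007, 0, 0.65], 0], [[0.007, 0, 0.8], 0], [[0.007, 0, 0.87], 0], [[0.007, 0, 0.87], 0], [[0.007, 0, 0.87], 0]])

```text
time_s: 1.8
ee_pos: [0.3826, -0.338, 0.012]
tcp_rot: [3.14, -0.001, 0.188]
contact_force: [1.2, 0.1, 0.4]
grip_width: 0.0664
gripper_force: 0.0
```

Emit:
play_rows(motion=[[[0, 0, 0], 0], [[0, 0, 0], 0], [[0, 0, 0], 0], [[0, 0, 0], 0], [[0, 0, 0], 0], [[0, 0, 0], 0]], grip=-0.3)

```text
time_s: 2.3
ee_pos: [0.383, -0.337, 0.0122]
tcp_rot: [3.139, -0.001, 0.19]
contact_force: [-1.0, 0.8, 8.9]
grip_width: 0.0478
gripper_force: 30.0
```

Emit:
play_rows(motion=[[[0, 0, -0.1], 0], [[0, 0, -0.3], 0], [[0, 0, -0.55], 0], [[0, 0, -0.8], 0], [[0, 0, -1], 0], [[0, 0, -1], 0]])

```text
time_s: 2.8
ee_pos: [0.3851, -0.3396, 0.1682]
tcp_rot: [3.13, -0.005, 0.19]
contact_force: [1.0, -1.6, -1.0]
grip_width: 0.048
gripper_force: 30.0
```

Emit:
play_rows(motion=[[[0.1, -0.2, -0.2], 0], [[0.2, -0.4, -0.4], 0], [[0.3, -0.6, -0.4], 0], [[0.4, -0.8, -0.4], 0], [[0.5, -1, -0.4], 0], [[0.5, -1, -0.4], 0]])

```text
time_s: 3.3
ee_pos: [0.4284, -0.1697, 0.2205]
tcp_rot: [-3.14, -0.001, 0.194]
contact_force: [0.3, 0.2, -1.3]
grip_width: 0.0475
gripper_force: 30.0
```

Emit:
play_rows(motion=[[[0.1, -0.2, 0], 0], [[0.2, -0.4, 0], 0], [[0.3, -0.6, 0], 0], [[0.4, -0.8, 0], 0], [[0.5, -1, 0], 0], [[0.5, -1, 0], 0], [[0.5, -1, 0], 0]])

```text
time_s: 3.88
ee_pos: [0.4732, -0.0122, 0.2203]
tcp_rot: [3.141, 0.001, 0.193]
contact_force: [-0.2, -1.1, -1.0]
grip_width: 0.0473
gripper_force: 30.0
```

```bash
python3 - <<'E'
from h import *
s=get_image("scene");t=get_image("top")
o=sensors.get_obs();print(o["ee_pos"],o["tcp_rot"],o["contact_force"],o["time_s"],o["grip_width"],o["joints"])
save(t,"top4.png",(125,120,285,235),4.8)
np.save("s4.npy",s,allow_pickle=True);np.save("t4.npy",t,allow_pickle=True)
E
```

```text
[ 0.47299097 -0.01398609  0.22036363] [3.14121141e+00 6.68954235e-04 1.89487972e-01] [ 0.2837496   0.29989631 -1.50920963] 3.9833 0.04781649832255012 [-2.80714286e-01 -3.33821428e-02  1.87393028e+00 -6.66992033e-04
  1.30146820e+00  1.10077155e+00]
```

View pics/top4.png

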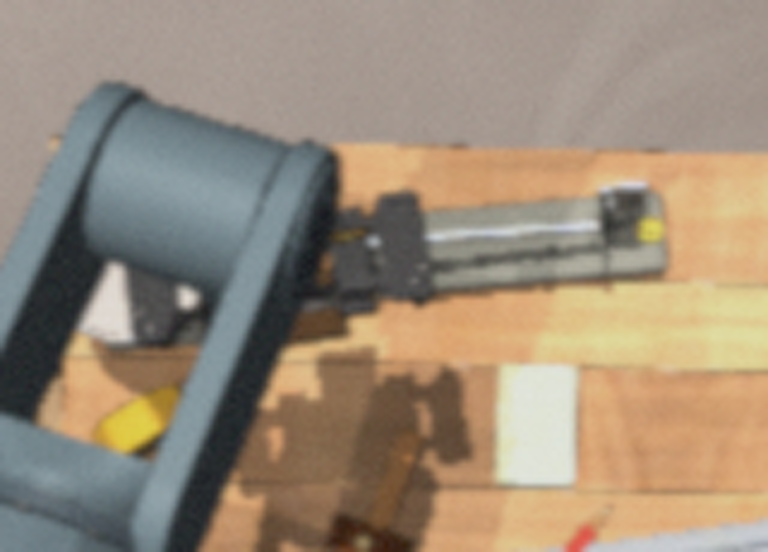

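The crop shows the arm carrying the sample toward the pan, with pan and rim visible at left (about (110,300)) and nothing disturbed. On to the pan.

Emit:
play_rows(motion=[[[0.11, -0.22, 0], 0], [[0.22, -0.45, 0], 0], [[0.33, -0.68, 0], 0], [[0.43, -0.89, 0], 0], [[0.43, -0.89, 0.2], 0], [[0.43, -0.89, 0.4], 0], [[0.43, -0.89, 0.45], 0], [[0.43, -0.89, 0.45], 0]])

```text
time_s: 4.65
ee_pos: [0.5095, 0.1285, 0.1505]
tcp_rot: [-3.141, 0.006, 0.187]
contact_force: [-0.5, -0.7, -1.3]
grip_width: 0.0481
gripper_force: 30.0
```

```bash
python3 - <<'E'
from h import *
s=get_image("scene");t=get_image("top")
o=sensors.get_obs();print(o["ee_pos"],o["tcp_rot"],o["contact_force"],o["time_s"])
a=cv2.resize(s["pixels"][110:200,205:305],None,fx=5,fy=5,interpolation=2)
b=cv2.resize(t["pixels"][140:230,120:180],None,fx=5,fy=5,interpolation=2)
cv2.imwrite("pics/c5.png",np.hstack([a,b])[:,:,::-1])
print(proj(s,(.5115,.13,.121)),proj(t,(.5115,.13,.121)))
E
```

```text
[0.51209766 0.12870845 0.15400024] [ 3.14141779e+00 -3.71140820e-04  1.87265664e-01] [ 1.16488111 -0.03264646 -0.36903749] 4.75
[237.81353412 135.49413744] [152.9221099  172.83986228]
```

View pics/c5.png

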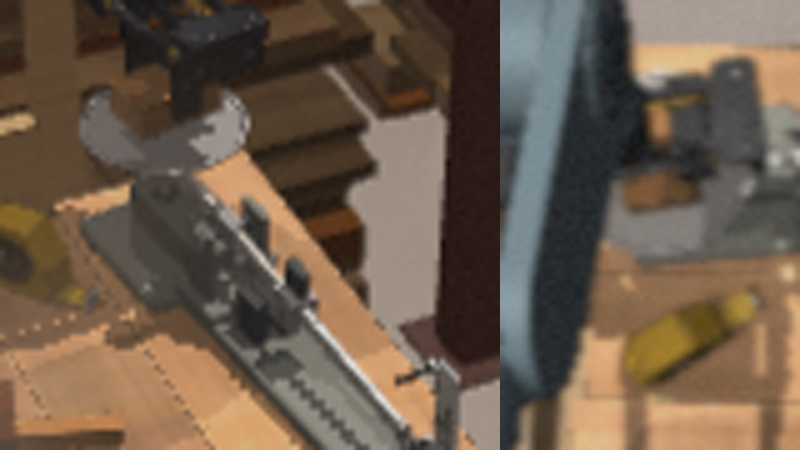

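The sample hangs over the pan's middle, at scene crop (165,145) against the pan at (165,130). I'll ease down slowly.

Emit:
play_rows(motion=[[[0, 0, 0.08], 0], [[0, 0, 0.1], 0], [[0, 0, 0.11], 0], [[0, 0, 0.125], 0], [[0, 0, 0.14], 0], [[0, 0, 0.155], 0], [[0, 0, 0.17], 0], [[0, 0, 0.185], 0]])

```text
time_s: 5.42
ee_pos: [0.5116, 0.1301, 0.1254]
tcp_rot: [3.142, -0.0, 0.189]
contact_force: [-0.0, 0.6, -0.5]
grip_width: 0.048
gripper_force: 30.0
```

Emit:
play_rows(motion=[[[0, 0, 0.015], 0], [[0, 0, 0.03], 0], [[0, 0, 0.045], 0], [[0, 0, 0.055], 0], [[0, 0, 0.065], 0], [[0, 0, 0.065], 0]])

```text
time_s: 5.92
ee_pos: [0.5112, 0.13, 0.1153]
tcp_rot: [-3.141, 0.001, 0.189]
contact_force: [0.4, 0.1, -0.1]
grip_width: 0.0478
gripper_force: 30.0
```

```bash
python3 - <<'E'
from h import *
f=[];z=[]
for _ in range(4):
    s=get_image("scene");o=sensors.get_obs();f.append(o["contact_force"]);z.append(o["ee_pos"])
print(np.mean(f,0),np.mean(z,0),o["time_s"])
E
```

```text
[-0.10389325 -0.66219226 -0.77801373] [0.51140993 0.1299822  0.1156772 ] 6.1167
```

Emit:
play_rows(motion=[[[0, 0, 0.005], 0], [[0, 0, 0.01], 0], [[0, 0, 0.015], 0], [[0, 0, 0.02], 0], [[0, 0, 0.02], 0]])

```text
time_s: 6.53
ee_pos: [0.5115, 0.13, 0.1127]
tcp_rot: [3.142, -0.0, 0.189]
contact_force: [0.3, 0.6, -0.2]
grip_width: 0.0476
gripper_force: 30.0
```

```bash
cat > f.py <<'E'
from h import *
f=[];z=[]
for _ in range(4):
    s=get_image("scene");o=sensors.get_obs();f.append(o["contact_force"]);z.append(o["ee_pos"])
print(np.mean(f,0),np.mean(z,0),o["time_s"])
p=s["pixels"][195:225,290:325]  # pointer zone
np.save("sl.npy",s,allow_pickle=True)
E
python3 f.py
```

```text
[-0.09052652 -0.09400787 -0.67546659] [0.51152452 0.12996563 0.11273652] 6.7333
```

Emit:
play_rows(motion=[[[0, 0, 0.005], 0], [[0, 0, 0.01], 0], [[0, 0, 0.01], 0]])

```text
time_s: 6.98
ee_pos: [0.5116, 0.13, 0.1114]
tcp_rot: [3.142, -0.0, 0.189]
contact_force: [-1.1, -0.6, 3.4]
grip_width: 0.0481
gripper_force: 30.0
```

```bash
python3 f.py
```

```text
[-1.17205671 -0.41595703  2.74817468] [0.51161303 0.12995842 0.11147964] 7.1833
```

Force rises only at pan height of about 0.0995 m, so the pan is on its lower stop, pressed with about 3 N. I'll release now and retreat upward.

Emit:
play_rows(motion=[[[0, 0, 0], 0], [[0, 0, 0], 0], [[0, 0, 0], 0], [[0, 0, 0], 0], [[0, 0, 0], 0], [[0, 0, 0], 0]], grip=0.4)

```text
time_s: 7.68
ee_pos: [0.5114, 0.13, 0.1111]
tcp_rot: [-3.142, 0.0, 0.189]
contact_force: [-0.4, -0.3, -0.7]
grip_width: 0.0613
gripper_force: 0.0
```

Emit:
play_rows(motion=[[[0, 0, -0.05], 0], [[0, 0, -0.15], 0], [[0, 0, -0.35], 0], [[0, 0, -0.6], 0], [[0, 0, -0.85], 0], [[0, 0, -1], 0], [[0, 0, -1], 0]])

```text
time_s: 8.27
ee_pos: [0.5146, 0.1301, 0.2683]
tcp_rot: [3.14, -0.011, 0.189]
contact_force: [0.3, -0.4, 1.2]
grip_width: 0.0612
gripper_force: 0.0
```

Emit:
play_rows(motion=[[[-0.25, 0, 0], 0], [[-0.5, 0, 0], 0], [[-0.75, 0, 0], 0], [[-1, 0, 0], 0], [[-1, 0, 0], 0], [[-1, 0, 0], 0]])

```text
time_s: 8.77
ee_pos: [0.3628, 0.1017, 0.2612]
tcp_rot: [3.141, -0.002, 0.189]
contact_force: [0.6, 0.2, 0.4]
grip_width: 0.0617
gripper_force: 0.0
```

```bash
python3 - <<'E'
from h import *
s=get_image("scene");t=get_image("top")
o=sensors.get_obs();print(o["ee_pos"],o["tcp_rot"],o["contact_force"],o["time_s"])
a=cv2.resize(s["pixels"][110:225,215:315],None,fx=4.5,fy=4.5,interpolation=2)
b=cv2.resize(t["pixels"][140:200,125:270],None,fx=4,fy=4,interpolation=2)
a=cv2.resize(a,(int(a.shape[1]*.5*1.5),int(a.shape[0]*.75)))
cv2.imwrite("pics/s6.png",cv2.resize(s["pixels"][115:225,215:315],None,fx=5,fy=5,interpolation=2)[:,:,::-1])
cv2.imwrite("pics/t6.png",cv2.resize(t["pixels"][140:200,125:270],None,fx=5,fy=5,interpolation=2)[:,:,::-1])
np.save("s6.npy",s,allow_pickle=True);np.save("t6.npy",t,allow_pickle=True)
E
```

```text
[0.36477942 0.10172804 0.26160309] [ 3.14132124e+00 -1.43660642e-03  1.88997708e-01] [0.98175504 0.16107987 0.28099806] 8.8667
```

View pics/s6.png

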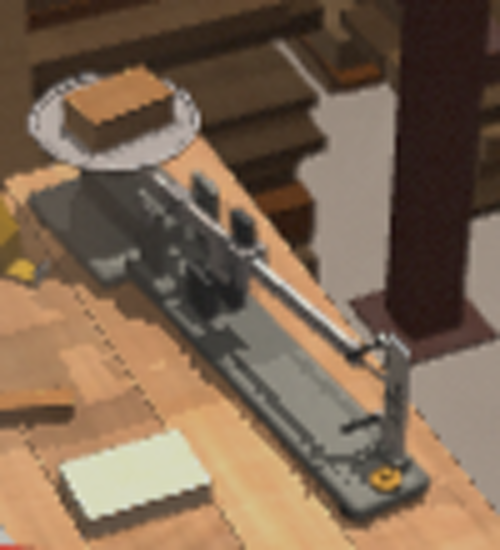

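View pics/t6.png

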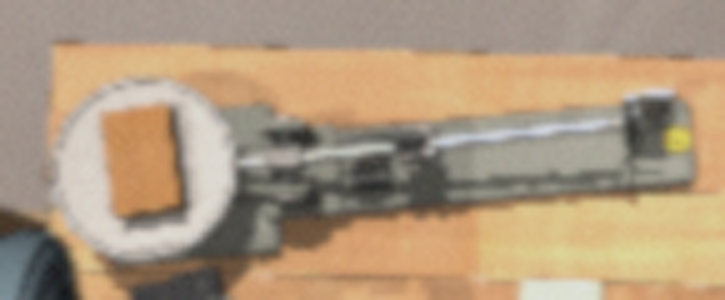

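The sample lies flat in the middle of the pan, at scene crop (118,108) and top crop (145,160), with the beam pan-down. The poise fin is at scene crop (243,225) and top crop (415,140). Next I'll locate the bar and fin, and set up a tilt reading from the bar's rows, using the known ±0.1 stops.

```bash
python3 - <<'E'
from h import *
s0=np.load("s.npy",allow_pickle=True).item();s=np.load("s6.npy",allow_pickle=True).item();t=np.load("t6.npy",allow_pickle=True).item()
g0=cv2.cvtColor(s0["pixels"],cv2.COLOR_RGB2GRAY);g=cv2.cvtColor(s["pixels"],cv2.COLOR_RGB2GRAY)
print("s0 280-294");print(g0[178:206,276:298]);print("s6");print(g[178:206,276:298])
fs=np.array((243,212))/5+[215,115];ft=np.array((415,137))/5+[125,140]
print("fin",tri(s,fs,t,ft))
print("end(bar in top)",[onz(t,np.array((620,122))/5+[125,140],z).round(4) for z in(.1,.115)])
print("pan",tri(s,np.array((115,122))/5+[215,115],t,np.array((147,170))/5+[125,140]))
print("bar left",onz(t,np.array((245,160))/5+[125,140],.09))
E
```

```text
s0 280-294
[[172 172 173 176 175 173 171 147 148 149 102  63  73  75  76  73  69  36
   32  31  29  33]
 [173 173 172 174 176 176 177 168 120 154 149 100  62  74  73  73  70  60
   34  29  30  31]
 [176 175 172 174 177 178 177 177 174 158 154 149 102  75  72  73  70  69
   52  33  31  31]
 [179 177 175 173 176 178 177 177 177 176 161 155 146  84  80 116  76  95
   68  53  34  30]
 [187 180 178 176 176 177 176 175 177 180 183 153 150 121 101 200 109 157
   97  70  54  41]
 [213 186 181 178 177 176 176 175 177 178 174 138 144 134  46  99 140 115
  158  99  74  62]
 [213 205 185 179 178 177 177 171 165 167 158 100  55  81  79  87  78  87
  114 158  99  74]
 [117 213 205 180 176 176 178 166 100  97  58  61 100 160 152 145  86  96
   91 122 158  72]
 [ 74 127 212 193 174 175 174 166  70  89 112 125 173 175 161 146  72  91
   97  91 115  71]
 [ 87  86 131 214 175 172 172 168 148 173 170 172 175 177 185 139  74  88
   89  87  83  65]
 [115  88  98 169 217 176 173 175 176 175 172 168 170 172 167 109  80  88
   90  89  91 117]
 [142 117  86 106 207 219 179 173 174 174 171 168 166 167 172 170 
[... 3729 characters left out ...]
84
   79  94 150 162]
 [ 83  95 141 141 140 140 140 142 142 143 144 144 140 121 114  84  80  85
   83  93 151 165]
 [ 95  93 133 134 141 140 142 141 141 140 141 141 133 110  80  70  79  76
   84  97 156 169]
 [134  83  82  94 141 140 142 141 141 139 134 129  90 109  66  79  77  74
   81  98 155 171]
 [117  81  84  96 135 133 134 134 133 127  85  90  80  71  56  65  64  71
   82  95 147 170]]
fin (array([ 0.53127994, -0.06633588,  0.14283607]), np.float64(0.0012478367434291984))
end(bar in top) [array([ 0.5541, -0.209 ,  0.1   ]), array([ 0.5513, -0.2092,  0.115 ])]
pan (array([0.51082434, 0.12927411, 0.103087  ]), np.float64(0.0011821907484378268))
bar left [0.52134879 0.06266067 0.09      ]
```

```bash
cat > tilt.py <<'E'
from h import *
def edge(im):
    g=cv2.cvtColor(im["pixels"],cv2.COLOR_RGB2GRAY).astype(float); e=[]
    for c in range(272,282):
        col=g[168:194,c]; d=col[:-2]-col[2:]; i=int(np.argmax(d*(col[:-2]>170))); w=d[max(i-1,0):i+2].clip(0); e.append(168+1+np.dot(w,np.arange(max(i-1,0),i+2))/w.sum())
    return np.array(e)
S0=np.load("s.npy",allow_pickle=True).item();S1=np.load("s6.npy",allow_pickle=True).item()
E0,E1=edge(S0),edge(S1)
def tilt(im): v=-0.1+0.2*(edge(im)-E0)/(E1-E0); return np.median(v),v.std()
E
python3 - <<'E'
from tilt import *
print(E0,E1)
t=np.load("t6.npy",allow_pickle=True).item();s=S1
g=cv2.cvtColor(t["pixels"],cv2.COLOR_RGB2GRAY).astype(float)
pts=[]
for c in range(214,246):
    col=g[160:175,c]; w=(col-col.max()+40).clip(0); pts.append((c,160+np.dot(w,np.arange(15))/w.sum()))
pts=np.array(pts); k=np.polyfit(pts[:,0],pts[:,1],1); print("line",k,np.abs(np.polyval(k,pts[:,0])-pts[:,1]).max())
P=[onz(t,(c,np.polyval(k,c)),z) for c,z in((214,.103),(245,.116))]; print(np.round(P,4))
# fin silhouettes: print gray rows in scene & top
gs=cv2.cvtColor(s["pixels"],cv2.COLOR_RGB2GRAY);print(gs[152:172,256:274]);print(g[160:178,200:216].astype(int))
for d in(.09,.095,.1,.105,.11):
  for z in(.134,.142):
    p=np.array([.523+.115*d,.030-.993*d,z]);print(d,z,proj(s,p).round(1),proj(t,p).round(1))
E
```

```text
[179.88559322 181.31858407 182.63562753 183.63320463 184.7509434
 185.84016393 186.87553648 188.2744186  189.61570248 190.65779468] [173.03448276 173.83181818 174.80717489 175.68085106 176.51054852
 177.40686275 178.34545455 179.02790698 179.77678571 180.78389831]
line [4.48765162e-02 1.54315073e+02] 1.6562151394708167
[[ 0.5523 -0.0826  0.103 ]
 [ 0.5475 -0.1949  0.116 ]]
[[105 141 154 174 174 173 160  99  32  33  32  29  34  36  40  46  55  60]
 [ 64 118 128 173 172 172 169 158  75  39  40  41  51  53  65  63  64  63]
 [ 49  52  86 167 169 172 173 168 156  73  60  63  63  62  61  63  65  63]
 [ 50  55  77 144 150 171 169 171 167 137  69  62  62  62  62  62  64  63]
 [ 49  51  79 144 142 138 133 140 165 161 105  64  63  60  60  59  59  46]
 [ 80  52  78 143 133  78  82  98 143 168 163  91  58  44  44  30  30  32]
 [151  79  79 145 136  59  55  80  95 129 169 162  83  33  35  32  34  35]
 [162 146 118 148 140  59  36  51  79  88 147 174 169  64  31  32  33  34]
 [ 86 141 187 148 142  63  35  34  39  68 142 172 168 134  50  33  33  32]
 [ 72  78 122 180 148  81  34  37  39  58 118 171
[... 1673 characters left out ...]
 115 107 100  78  75  75  80  95 115 137]
 [ 77  84  84 106 131 136 118  98  86  79  75  78  74  82 108 134]
 [ 85  89  86  98 118 129 115  84  78  73  76  74  76  76 104 125]
 [ 58  60  63  78  95  94  91  76  74  74  72  73  76  77  83  95]
 [ 46  48  52  63  79  76  75  75  71  77  78  73  71  78  81  89]]
0.09 0.134 [263.5 158.1] [206.3 167.4]
0.09 0.142 [263.5 156.4] [206. 167.]
0.095 0.134 [264.2 158.8] [207.7 167.3]
0.095 0.142 [264.2 157.1] [207.4 166.9]
0.1 0.134 [264.9 159.6] [209.1 167.1]
0.1 0.142 [264.9 157.8] [208.8 166.7]
0.105 0.134 [265.6 160.3] [210.5 167. ]
0.105 0.142 [265.7 158.5] [210.3 166.6]
0.11 0.134 [266.4 161. ] [212.  166.9]
0.11 0.142 [266.4 159.2] [211.7 166.5]
```

Emit:
play_rows(motion=[[[0.12, 0.16, 0.05], 0.007], [[0.23, 0.33, 0.1], 0.014], [[0.35, 0.49, 0.15], 0.021], [[0.45, 0.65, 0.15], 0.021], [[0.45, 0.65, 0.15], 0.021]], grip=-0.14)

```text
time_s: 9.28
ee_pos: [0.4523, 0.0154, 0.2378]
tcp_rot: [3.141, 0.001, 0.12]
contact_force: [-0.1, 0.3, -0.1]
grip_width: 0.0379
gripper_force: 0.0
```

```bash
cat > go.py <<'E'
import sys
from h import *
from scipy.spatial.transform import Rotation as R
z=[]
for _ in range(3): get_image("top");o=sensors.get_obs();z.append(o["ee_pos"])
p=np.mean(z,0);M=R.from_euler('xyz',o["tcp_rot"]).as_matrix()
tgt=np.array([float(a) for a in sys.argv[1:4]])
print("pos",p.round(4),"rot",o["tcp_rot"].round(3),"units",(M.T@(tgt-p)/.15).round(3),"t",o["time_s"])
E
python3 go.py .532 -.063 .165
```

```text
pos [0.4498 0.018  0.2378] rot [-3.141e+00  2.000e-03  1.230e-01] units [0.479 0.603 0.484] t 9.4333
```

Emit:
play_rows(motion=[[[0.12, 0.15, 0], 0], [[0.24, 0.3, 0.1], 0], [[0.36, 0.45, 0.2], 0], [[0.48, 0.6, 0.35], 0], [[0.48, 0.6, 0.48], 0], [[0.48, 0.6, 0.48], 0], [[0.48, 0.6, 0.48], 0]])

```text
time_s: 10.02
ee_pos: [0.5301, -0.0605, 0.1657]
tcp_rot: [-3.14, 0.003, 0.124]
contact_force: [0.5, 0.7, 0.1]
grip_width: 0.0377
gripper_force: 0.0
```

```bash
python3 go.py .532 -.063 .124; python3 - <<'E'
from tilt import *
s=get_image("scene");t=get_image("top");print(tilt(s))
a=cv2.resize(s["pixels"][120:195,225:300],None,fx=6,fy=6,interpolation=2)
b=cv2.resize(t["pixels"][145:195,180:240],None,fx=5,fy=5,interpolation=2)
b=cv2.copyMakeBorder(b,0,a.shape[0]-b.shape[0],0,0,0)
cv2.imwrite("pics/c7.png",np.hstack([a,b])[:,:,::-1])
E
```

```text
pos [ 0.5314 -0.0608  0.1678] rot [ 3.141e+00 -2.000e-03  1.250e-01] units [0.002 0.015 0.292] t 10.1667
(np.float64(0.10042917488242105), np.float64(0.005192019397393707))
```

View pics/c7.png

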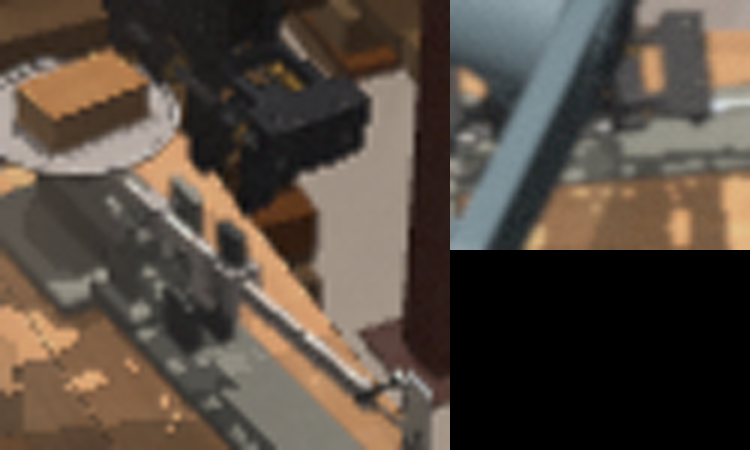

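The picture shows both fingertips (about (205,165) and (255,210)) straddling above the fin (232,228) along the bar. I'll lower slowly.

Emit:
play_rows(motion=[[[0, 0.01, 0.08], 0], [[0, 0.01, 0.15], 0], [[0, 0.01, 0.2], 0], [[0, 0.01, 0.24], 0], [[0, 0.01, 0.28], 0], [[0, 0.01, 0.28], 0]])

```text
time_s: 10.77
ee_pos: [0.5304, -0.063, 0.1229]
tcp_rot: [-3.14, 0.003, 0.123]
contact_force: [-0.9, 0.7, -0.9]
grip_width: 0.0375
gripper_force: 0.0
```

```bash
cat > st.py <<'E'
from tilt import *
f=[];z=[];v=[]
for _ in range(3):
    s=get_image("scene");o=sensors.get_obs();f.append(o["contact_force"]);z.append(o["ee_pos"]);v.append(tilt(s))
print("F",np.mean(f,0).round(2),"pos",np.mean(z,0).round(4),"tilt",np.round(v,4).tolist(),"t",o["time_s"])
E
python3 st.py
```

```text
F [-0.52  1.17  0.18] pos [ 0.5312 -0.0632  0.1242] tilt [[nan, nan], [nan, nan], [nan, nan]] t 10.9167tilt.py:5: RuntimeWarning: invalid value encountered in scalar divide
  col=g[168:194,c]; d=col[:-2]-col[2:]; i=int(np.argmax(d*(col[:-2]>170))); w=d[max(i-1,0):i+2].clip(0); e.append(168+1+np.dot(w,np.arange(max(i-1,0),i+2))/w.sum())
```

```bash
python3 - <<'E'
from tilt import *
s=get_image("scene");g=cv2.cvtColor(s["pixels"],cv2.COLOR_RGB2GRAY);print(g[166:196,268:292])
E
```

```text
[[126 164 166 170 171 163 105  68  68  73 110 149 150 149 150 149 149 149
  149 150 150 150 149 145]
 [114 166 165 168 171 173 163  92  50  51  85 149 150 148 151 149 150 150
  150 150 151 151 150 143]
 [118 162 166 166 169 172 174 172  66  42  85 150 151 149 149 150 150 150
  150 151 150 150 151 144]
 [103 122 161 167 168 173 174 169 135  54  87 149 150 147 150 150 149 149
  149 150 149 150 151 144]
 [ 67 101 124 159 166 167 169 170 163 103  87 149 150 150 148 150 149 149
  149 150 150 150 151 143]
 [ 63  69  97 113 167 166 169 170 169 162 107 149 151 150 149 149 150 150
  150 152 149 150 151 142]
 [ 88  64  64 104 191 162 168 167 168 168 167 155 151 150 150 151 152 152
  152 152 152 145 145 133]
 [141  87  77  67  78 110 163 164 169 169 170 173 144 150 151 152 152 151
  146 146 138 105 102  65]
 [163 137 110  78  76  81 103 133 161 164 166 161 116 145 152 150 146 137
  105 101  70  71  70  66]
 [168 168 163 109  77  65  80 101 115 143 144 150 163 118 152 148 121  66
   72  72  72  72  71  67]
 [163 166 163 158 107  79  71  67 101 125 143 145 151 168 154 152 146  90
   69  72  74  7
[... 1230 characters left out ...]
21 122 122 122 124 125 124 125 125 126 127 130 143 146 147 148 147
  146 140 135  95  94 114]
 [122 122 122 121 121 123 125 124 124 124 123 126 126 129 142 146 147 145
  146 144 140 137  98  92]
 [116 123 122 122 123 123 124 124 124 123 123 124 124 127 128 145 149 150
  151 152 148 142 141 118]
 [ 74 118 122 123 122 122 124 123 124 122 125 124 124 126 126 132 150 151
  151 151 150 143 140 135]
 [ 64  75 115 121 121 123 123 124 123 123 122 125 125 125 125 126 130 148
  150 150 150 146 140 128]
 [ 63  63  74 116 116 122 123 125 124 123 124 125 125 126 126 125 127 128
  146 150 152 152 142 113]
 [ 64  64  63  67  86 122 122 124 125 122 123 126 125 127 125 125 125 126
  131 149 156 155 151 127]]
```

```bash
cat > tilt.py <<'E'
from h import *
C=range(276,284)
def edge(im):  # dark underside line of the bar
    g=cv2.cvtColor(im["pixels"],cv2.COLOR_RGB2GRAY).astype(float); e=[]
    for c in C:
        a=172+(c-276); col=g[a:a+20,c]; i=int(np.argmin(col)); lo=max(i-2,0); w=(110-col[lo:i+3]).clip(0)+1e-6
        e.append(a+np.dot(w,np.arange(lo,lo+len(w)))/w.sum())
    return np.array(e)
S0=np.load("s.npy",allow_pickle=True).item();S1=np.load("s6.npy",allow_pickle=True).item()
E0,E1=edge(S0),edge(S1)
def tilt(im): v=-0.1+0.2*(edge(im)-E0)/(E1-E0); return np.median(v),v.std()
E
python3 -c "
from tilt import *;print(E0,E1)"; python3 st.py
```

```text
[186.38983048 187.47826082 188.66666671 189.85714288 191.26315786
 192.53333329 193.38983048 194.49999995] [177.9041096  178.83823531 179.50704229 180.46666663 181.34374997
 182.33846151 183.36923074 183.92045455]
F [-0.36  0.96 -0.5 ] pos [ 0.5317 -0.0632  0.125 ] tilt [[0.1002, 0.0021], [0.0997, 0.002], [0.0999, 0.002]] t 11.1167
```

Emit:
play_rows(motion=[[[0, 0.02, -0.002], 0], [[0, 0.04, -0.004], 0], [[0, 0.065, -0.006], 0], [[0, 0.09, -0.009], 0], [[0, 0.12, -0.012], 0], [[0, 0.15, -0.015], 0], [[0, 0.18, -0.018], 0], [[0, 0.21, -0.021], 0]])

```text
time_s: 11.78
ee_pos: [0.5353, -0.0951, 0.1279]
tcp_rot: [-3.142, 0.0, 0.123]
contact_force: [0.0, 1.5, -0.2]
grip_width: 0.038
gripper_force: 0.7
```

```bash
python3 st.py
```

```text
F [-0.19  0.06  0.2 ] pos [ 0.5355 -0.0956  0.128 ] tilt [[0.1021, 0.0046], [0.1026, 0.0045], [0.1037, 0.004]] t 11.9333
```

Emit:
play_rows(motion=[[[0, 0.02, -0.002], 0], [[0, 0.04, -0.004], 0], [[0, 0.06, -0.006], 0], [[0, 0.08, -0.008], 0], [[0, 0.1, -0.01], 0], [[0, 0.12, -0.012], 0], [[0, 0.12, -0.012], 0]])

```text
time_s: 12.52
ee_pos: [0.5376, -0.1131, 0.1297]
tcp_rot: [3.141, 0.0, 0.123]
contact_force: [-0.6, 0.5, -0.1]
grip_width: 0.0378
gripper_force: 0.1
```

```bash
python3 st.py
```

```text
F [-0.12 -0.35 -0.09] pos [ 0.5377 -0.1128  0.1298] tilt [[0.1072, 0.003], [0.1075, 0.003], [0.1077, 0.0016]] t 12.6667
```

Emit:
play_rows(motion=[[[0, 0.015, -0.001], 0], [[0, 0.03, -0.002], 0], [[0, 0.045, -0.003], 0], [[0, 0.06, -0.003], 0], [[0, 0.06, -0.003], 0], [[0, 0.04, -0.003], 0], [[0, 0.04, -0.003], 0], [[0, 0.04, -0.003], 0]])

```text
time_s: 13.33
ee_pos: [0.5383, -0.1183, 0.1302]
tcp_rot: [3.141, -0.0, 0.123]
contact_force: [0.2, 0.0, 0.9]
grip_width: 0.0376
gripper_force: 0.0
```

```bash
python3 st.py
```

```text
F [ 0.24 -0.07  0.23] pos [ 0.5384 -0.1183  0.1302] tilt [[0.1073, 0.0018], [0.1075, 0.0018], [0.1073, 0.0019]] t 13.4833
```

Emit:
play_rows(motion=[[[0, 0.02, 0], 0], [[0, 0.035, -0.001], 0], [[0, 0.05, -0.002], 0], [[0, 0.065, -0.002], 0], [[0, 0.08, -0.002], 0], [[0, 0.06, -0.002], 0], [[0, 0.06, -0.002], 0], [[0, 0.06, -0.002], 0]])

```text
time_s: 14.15
ee_pos: [0.5395, -0.1273, 0.1305]
tcp_rot: [3.141, -0.0, 0.123]
contact_force: [-0.7, -0.3, -0.5]
grip_width: 0.0379
gripper_force: 0.0
```

```bash
python3 st.py
```

```text
F [ 0.2  -0.18  0.02] pos [ 0.5395 -0.1273  0.1305] tilt [[0.1081, 0.0492], [0.1084, 0.0491], [0.1087, 0.0491]] t 14.3
```

Emit:
play_rows(motion=[[[0, 0.02, 0], 0], [[0, 0.035, -0.001], 0], [[0, 0.05, -0.002], 0], [[0, 0.06, -0.002], 0], [[0, 0.07, -0.002], 0], [[0, 0.05, -0.002], 0], [[0, 0.05, -0.002], 0], [[0, 0.05, -0.002], 0]])

```text
time_s: 14.97
ee_pos: [0.5404, -0.1347, 0.1308]
tcp_rot: [3.141, -0.0, 0.123]
contact_force: [0.9, -0.1, -0.2]
grip_width: 0.0378
gripper_force: 0.0
```

```bash
echo 'print((edge(s)-E1).round(1),(E0-E1).round(1))'>>st.py; python3 st.py
```

```text
F [ 0.11 -0.01 -0.55] pos [ 0.5404 -0.1347  0.1308] tilt [[0.111, 0.0515], [0.1108, 0.0518], [0.1107, 0.0504]] t 15.1167
[-4.6 -5.2 -4.9 -0.4 -0.6 -0.5 -0.4 -0.1] [ 8.5  8.6  9.2  9.4  9.9 10.2 10.  10.6]
```

Emit:
play_rows(motion=[[[0, 0.02, 0], 0], [[0, 0.035, -0.001], 0], [[0, 0.05, -0.002], 0], [[0, 0.06, -0.002], 0], [[0, 0.07, -0.002], 0], [[0, 0.05, -0.002], 0], [[0, 0.05, -0.002], 0], [[0, 0.05, -0.002], 0]])

```text
time_s: 15.78
ee_pos: [0.5413, -0.1421, 0.1311]
tcp_rot: [3.141, -0.0, 0.123]
contact_force: [0.0, 0.1, 0.9]
grip_width: 0.0379
gripper_force: 0.0
```

```bash
sed -i 's/range(276,284)/range(279,285)/; s/a=172+(c-276)/a=174+(c-276)/' tilt.py; python3 st.py
```

```text
F [-0.1   0.52  0.13] pos [ 0.5413 -0.1422  0.1311] tilt [[0.0943, 11.0141], [0.0913, 10.7286], [0.0891, 10.6481]] t 15.9333
[  0.5   0.5   0.5   0.5   1.2 -14.5] [ 9.4  9.9 10.2 10.  16.1 -0.1]
```

Emit:
play_rows(motion=[[[0, 0, 0], 0], [[0, 0, 0], 0], [[0, 0, 0], 0], [[0, 0, 0], 0], [[0, 0, 0], 0], [[0, 0, 0], 0], [[0, 0, 0], 0], [[0, 0, 0], 0]])

```text
time_s: 16.6
ee_pos: [0.5413, -0.1422, 0.131]
tcp_rot: [-3.142, -0.0, 0.123]
contact_force: [-0.7, 0.7, -0.3]
grip_width: 0.038
gripper_force: 0.0
```

```bash
sed -i 's/range(279,285)/range(279,283)/' tilt.py; python3 st.py
```

```text
F [ 0.1  -0.01 -0.37] pos [ 0.5413 -0.1421  0.131 ] tilt [[0.0457, 0.0378], [0.0458, 0.0378], [0.0462, 0.0022]] t 16.75
[2.7 2.6 2.7 2.7] [ 9.4  9.9 10.2 10. ]
```

Emit:
play_rows(motion=[[[0, 0, 0], 0], [[0, 0, 0], 0], [[0, 0, 0], 0], [[0, 0, 0], 0], [[0, 0, 0], 0], [[0, 0, 0], 0], [[0, 0, 0], 0], [[0, 0, 0], 0]])

```text
time_s: 17.42
ee_pos: [0.5413, -0.1422, 0.131]
tcp_rot: [3.142, -0.0, 0.123]
contact_force: [0.7, 0.6, -0.9]
grip_width: 0.0382
gripper_force: 0.0
```

```bash
python3 st.py
```

```text
F [ 0.01  0.17 -0.22] pos [ 0.5413 -0.1422  0.131 ] tilt [[0.0541, 0.0403], [0.0536, 0.0403], [0.0543, 0.0401]] t 17.5667
[-2.2  2.3  2.3  2.3] [ 9.4  9.9 10.2 10. ]
```

Emit:
play_rows(motion=[[[0, 0, 0.035], 0], [[0, 0, 0.065], 0], [[0, 0.015, 0.065], 0], [[0, 0.025, 0.065], 0], [[0, 0.035, 0.065], 0], [[0, 0.045, 0.065], 0], [[0, 0.045, 0.065], 0], [[0, 0.02, 0.065], 0]])

```text
time_s: 18.23
ee_pos: [0.5418, -0.1457, 0.1215]
tcp_rot: [3.141, -0.0, 0.123]
contact_force: [0.6, -0.8, 0.0]
grip_width: 0.0384
gripper_force: 0.0
```

Emit:
play_rows(motion=[[[0, 0, 0], 0], [[0, 0, 0], 0], [[0, 0, 0], 0], [[0, 0, 0], 0], [[0, 0, 0], 0], [[0, 0, 0], 0], [[0, 0, 0], 0], [[0, 0, 0], 0]])

```text
time_s: 18.9
ee_pos: [0.5417, -0.1452, 0.1213]
tcp_rot: [3.142, -0.0, 0.123]
contact_force: [0.0, 0.2, -1.0]
grip_width: 0.0379
gripper_force: 0.0
```

Emit:
play_rows(motion=[[[0, 0, 0], 0], [[0, 0, 0], 0], [[0, 0, 0], 0], [[0, 0, 0], 0], [[0, 0, 0], 0], [[0, 0, 0], 0], [[0, 0, 0], 0], [[0, 0, 0], 0]])

```text
time_s: 19.57
ee_pos: [0.5416, -0.1451, 0.1213]
tcp_rot: [3.142, -0.0, 0.123]
contact_force: [0.1, -0.6, 0.2]
grip_width: 0.0381
gripper_force: 0.0
```

```bash
python3 st.py
```

```text
F [-0.37  0.3   0.49] pos [ 0.5416 -0.1451  0.1213] tilt [[0.0456, 0.0489], [0.0466, 0.0484], [0.0461, 0.0489]] t 19.7167
[-2.7  2.6  2.9  2.8] [ 9.4  9.9 10.2 10. ]
```

Emit:
play_rows(motion=[[[0, 0.015, 0], 0], [[0, 0.025, 0], 0], [[0, 0.035, 0], 0], [[0, 0.045, 0], 0], [[0, 0.045, 0], 0], [[0, 0.02, 0], 0], [[0, 0.02, 0], 0], [[0, 0.02, 0], 0]])

```text
time_s: 20.38
ee_pos: [0.542, -0.1479, 0.1213]
tcp_rot: [3.141, 0.0, 0.124]
contact_force: [0.2, -0.2, 0.2]
grip_width: 0.0381
gripper_force: 0.0
```

Emit:
play_rows(motion=[[[0, 0, 0], 0], [[0, 0, 0], 0], [[0, 0, 0], 0], [[0, 0, 0], 0], [[0, 0, 0], 0], [[0, 0, 0], 0], [[0, 0, 0], 0], [[0, 0, 0], 0]])

```text
time_s: 21.05
ee_pos: [0.542, -0.1481, 0.1213]
tcp_rot: [3.142, -0.0, 0.123]
contact_force: [0.1, 0.5, 0.1]
grip_width: 0.038
gripper_force: 0.0
```

Emit:
play_rows(motion=[[[0, 0, 0], 0], [[0, 0, 0], 0], [[0, 0, 0], 0], [[0, 0, 0], 0], [[0, 0, 0], 0], [[0, 0, 0], 0], [[0, 0, 0], 0]])

```text
time_s: 21.63
ee_pos: [0.542, -0.1481, 0.1213]
tcp_rot: [-3.142, 0.0, 0.123]
contact_force: [0.0, -0.4, 0.4]
grip_width: 0.038
gripper_force: 0.0
```

```bash
python3 st.py;python3 - <<'E'
from tilt import *
s=get_image("scene");g=cv2.cvtColor(s["pixels"],cv2.COLOR_RGB2GRAY);print(g[176:202,276:298])
E
```

```text
F [ 0.29  0.18 -0.07] pos [ 0.542  -0.1481  0.1213] tilt [[0.085, 0.0709], [0.085, 0.071], [0.0847, 0.0711]] t 21.7833
[-2.9 -2.6  4.3  4.3] [ 9.4  9.9 10.2 10. ]
[[ 33  29  25  24  25  23  25  71 147  91  70  72  73  73  73  70  35  31
   29  30  29  29]
 [ 35  30  24  24  26  29  51  88 153 144  63  70  74  74  73  72  53  30
   30  31  29  30]
 [ 39  29  25  46  54  86 121 144 145 146 101  62  70  75  75  72  69  38
   29  28  29  31]
 [ 60  46  64  92 104 160 173 167 119 150 146 100  63  73  73  72  69  59
   35  29  31  30]
 [ 79  76 101  99  82 133 173 173 172 156 152 144 100  71  71  71  69  66
   49  34  31  32]
 [ 78  76 103 103  81 132 174 173 173 174 158 152 143  79  77 104  71  73
   66  51  35  32]
 [ 68  93 167 184 117 133 172 173 174 177 180 150 149 119  89 176  90 103
   96  70  53  39]
 [ 68  68  66 118 183 136 168 171 174 175 170 135 142 131  40  89 123 109
  154  94  72  61]
 [ 68  71  69  72  97 109 143 164 161 163 153  85  38  74  77  85  77  86
  108 146  94  72]
 [ 69  78 114  75  66  97 109 131  87  86  47  54  99 157 150 144  83  93
   79 104 143  74]
 [ 67  
[... 781 characters left out ...]
8 149 134  75 107 106  64  53
   62  69 102 152]
 [119 123 123 126 126 125 124 125 126 129 141 150 152 124  73  96  76  63
   56  79 110 152]
 [ 78 123 123 126 125 126 126 126 126 128 128 132 152 151 128  83  76  68
   64  70 111 152]
 [ 88 122 125 126 125 126 126 125 125 126 126 127 124 131 151 114  78  73
   67  81 109 139]
 [118 124 125 125 125 127 126 126 126 119 119 113  73  44  60  95  77  58
   66  82 110 144]
 [ 78 124 124 123 126 124 124 118 112  67  67  47  48  64  66  76  80  75
   58  85 118 141]
 [ 76 117 118 123 126 126 119  70  47  44  66  88  93 126 113  80  80  77
   69  87 123 143]
 [ 67  66  76 117 124 124 120  81  64  93 126 127 127 127 123  88  79  79
   79  90 135 143]]
```

Bar and pointer rows (pointer at row 191, with stops at 186 and 197) say it is near level. I'll lift clear and read it without occlusion.

Emit:
play_rows(motion=[[[0, 0, -0.06], 0], [[0, 0, -0.15], 0], [[0, 0, -0.35], 0], [[0, 0, -0.6], 0], [[0, 0, -0.85], 0], [[-0.2, -0.15, -0.93], 0], [[-0.4, -0.3, -0.93], 0], [[-0.6, -0.45, -0.93], 0]])

```text
time_s: 22.5
ee_pos: [0.444, -0.092, 0.2627]
tcp_rot: [3.14, -0.003, 0.123]
contact_force: [-0.1, 0.5, 0.3]
grip_width: 0.038
gripper_force: 0.0
```

Emit:
play_rows(motion=[[[-0.15, -0.2, 0], 0], [[-0.3, -0.4, 0], 0], [[-0.45, -0.6, 0], 0], [[-0.6, -0.8, 0], 0], [[-0.7, -1, 0], 0], [[-0.7, -1, 0], 0], [[-0.7, -1, 0], 0]])

```text
time_s: 23.08
ee_pos: [0.3215, 0.0446, 0.2617]
tcp_rot: [3.14, -0.003, 0.126]
contact_force: [1.0, 0.0, 0.6]
grip_width: 0.0379
gripper_force: 0.0
```

```bash
sed -i 's/range(279,283)/range(276,284)/; s/a=174/a=172/' tilt.py; python3 st.py;python3 - <<'E'
from tilt import *
s=get_image("scene");g=cv2.cvtColor(s["pixels"],cv2.COLOR_RGB2GRAY);print(g[184:202,282:292])
for q in(.095,.085,.075): print(q,proj(s,(.523+.122*.28,.03-.9925*.28,q)))
E
```

```text
F [-0.32  0.22  0.12] pos [0.3223 0.0434 0.2615] tilt [[0.0625, 0.0707], [0.007, 0.0675], [0.0069, 0.0716]] t 23.2333
[-1.8 -1.9 -3.2  4.6  4.7  4.7  4.7  5.1] [ 8.5  8.6  9.2  9.4  9.9 10.2 10.  10.6]
[[169 164 157 159 150  95  51  77  75  82]
 [208 160  95  94  56  56  95 152 147 140]
 [193 202  80  80 109 120 168 168 155 140]
 [103 186 170 156 163 166 169 171 178 132]
 [ 77  94 184 164 169 158 163 164 158 105]
 [ 97  70  93 165 171 138 158 159 166 163]
 [127  98  76  59  75 111 159 161 167 161]
 [137 125  91  64  77 116 162 160 163 156]
 [139 135 114  77  78  92 134 157 158 153]
 [123 126 136 123 131 136  90 132 154 143]
 [122 123 127 140 164 166 136 100 122 121]
 [122 123 124 126 140 168 171 140  98 107]
 [122 121 123 123 127 145 170 169 142  97]
 [122 123 123 123 125 126 137 146 166 125]
 [126 123 122 116 116 112  81  43  61 104]
 [138 117 110  67  68  49  54  70  70  81]
 [135  78  54  47  65  87 100 142 123  84]
 [136  91  73 100 126 125 127 141 138  94]]
0.095 [292.77041503 195.52090689]
0.085 [292.62805633 197.67719047]
0.075 [292.48683574 199.8162354 ]
```

```bash
python3 - <<'E'
from tilt import *
n=[get_image("scene") for _ in range(4)]
def G(im): return cv2.cvtColor(im["pixels"],cv2.COLOR_RGB2GRAY).astype(float)
def br(g,c,a,b):  # centre of the bright bar stripe in a column
    col=g[a:b,c]; i=int(np.argmax(col)); w=(col[i-1:i+2]-160).clip(0); return a+i-1+np.dot(w,range(3))/w.sum()
g=np.mean([G(i) for i in n],0)
res=[]
for c in range(276,284):
    e=[br(x,c,174+0*(c-276),197) for x in(G(S0),g,G(S1))]; res.append(-.1+.2*(e[1]-e[0])/(e[2]-e[0])); print(c,np.round(e,2),round(res[-1],3))
print(np.median(res))
d=lambda x,c,a,b:a+np.average(np.arange(b-a),weights=(120-x[a:b,c]).clip(0)+1e-6)
print("pointer",[(c,round(d(g,c,188,194),2),round(d(G(S0),c,194,200),2),round(d(G(S1),c,183,189),2)) for c in(284,285,286)])
E
```

```text
276 [183.2   nan 175.3] nan
277 [184.54    nan 175.89] nan
278 [185.54 182.   176.88] -0.018
279 [186.75 182.51 177.78] -0.005
280 [188.27 183.4  178.66] 0.001
281 [189.28 184.39 179.59] 0.001
282 [190.5  185.25 180.55] 0.006
283 [191.57 186.37 181.21] 0.0
nan
pointer [(284, np.float64(190.12), np.float64(196.4), np.float64(185.24)), (285, np.float64(190.89), np.float64(197.36), np.float64(185.88)), (286, np.float64(190.99), np.float64(197.07), np.float64(185.83))]<stdin>:5: RuntimeWarning: invalid value encountered in scalar divide
```

```bash
python3 -c "
from h import *
print(ticket.sign_off())"
```

```text
the job is handed in; nothing more can be done
None
```

The job is handed in: the sample lies flat in the middle of the pan, eased down to its lower stop before release. The poise is set so the beam rests level within about 0.005 rad by my image readings, with the robot clear and no contact seen with the other loose things; no verdict came back from the hand-in.

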